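# Lengthen a telescoping stand leg by one hole

### The job

Lengthen the orange telescoping leg on the bench by one hole: press its red snap button in flush, slide the orange sleeve towards its rubber foot with the button held in, and carry on gently until the button snaps out through the next hole, without straining the button against the edge of a hole. Then let go, and leave the blue leg and everything else on the bench alone.

Things in the scene. Friction and masses are not known exactly. Their poses are not given: they have to be found in the camera images.
- leg: Bolted-down bench fixture of the orange leg: dark base plate 70 mm wide, clamps, and a fixed, level 24 mm square inner tube. Origin: on the bench top, straight below the red button on the tube's centre line. Its y axis runs along the tube towards the rubber foot, z up, x square to the tube towards the side where the button comes out. Tube centre line: x = 0, 70 mm above the bench.
- clamp (a point): Top edge, on the centre line, of the grey clamp nearer to the button: the two clamps (50 mm wide, 99 mm high, bolt heads to 106 mm) stand from here to 100 mm farther along the fixture's -y. The base plate is 12 mm high and reaches 150 mm from here towards +y.
- sleeve: The orange outer tube, 30 mm square, sliding on the inner tube along the fixture's y axis with 4 N of rubbing, 7 N with the button dragging. Origin: on its centre line, at its first hole, where the button starts. It reaches from 105 mm behind (-y) to 130 mm ahead of its origin, then the foot. Holes 11 mm wide are drilled in its +x face, each with a white tick above it on the top face.
- first_hole (a point): Middle of the first hole, on the sleeve's +x face. The next hole lies behind it (-y, towards the clamps). The leg was drilled by hand: their spacing is 34 to 54 mm, differs from leg to leg and is not measured. The sleeve must move +y by this spacing to bring the next hole to the button; 10 mm or more past it is an end stop.
- foot_end (a point): Middle of the end face of the sleeve's black rubber foot, 34 mm square, 26 mm long. Moves with the sleeve.
- button: Red snap button, 8 mm across, on a spring in the inner tube. Origin: tip of its dome. Out, the tip is 19.5 mm from the tube's centre line, 4.5 mm proud of the sleeve; flush after 4.5 mm towards -x (3.5 N to start, 6.5 N at flush). Its shank has 1.5 mm of play each way in a hole and frees the sleeve from 3.5 mm in; then the sleeve's wall keeps it in.
- button_tip (a point): The same dome tip. When a hole comes over the button and no finger covers that hole, it springs out at once and the hole's edge then stops the sleeve hard. More than 15 N between button and sleeve damages the button.
- other_leg: A second leg like it in its own fixture, with a blue sleeve and a grey button, already set. Same frame as the orange leg's fixture; its sleeve reaches from y = -63 to +198 mm. Not to be touched.
- spare_foot: Bystander: spare black rubber foot, a cylinder 34 mm across, 30 mm high, standing on the bench. Origin: centre of its underside.
- parts_bin: Bystander: blue-grey open plastic bin, 150 x 110 x 75 mm. Origin: centre of its underside.
- tape: Bystander: roll of brown tape lying flat, 90 mm across, 48 mm high. Origin: centre of its underside.
- carton: Bystander: closed cardboard box 130 x 100 x 90 mm. Origin: centre of its underside.
- spanner: Bystander: steel spanner lying flat. Origin: middle of its underside.
- screwdriver: Bystander: screwdriver with a green handle lying flat. Origin: middle of its underside.
- oil_can: Bystander: white can, 52 mm across, 130 mm high. Origin: centre of its underside.

How it is judged:
By the outcome, as a careful person would: the job done as asked, in the order asked, and still so for the second after the job is handed in, with the robot touching nothing.
It also fails if it takes over 38 s, if anything falls off the work surface, if the arm or the gripper's body presses on something with over 40 N, if the wrist force passes 120 N, or if a joint passes its speed limit or range.

### The arm

A 7-joint arm with a two-finger parallel gripper is mounted at the origin on the work surface. World frame = base frame: x ahead of the robot, y to its left, z up, the work surface at z = 0. Lengths are in m, angles in rad, forces in N, time in s.
With the tool pointing down it reaches from about 0.425 to 0.925 m from the base axis. Payload 6.8 kg.
Tool frame: the origin (TCP) lies between the finger pads; the fingertips stand 22 mm ahead of it and the grasp point (between the pads) lies 3 mm ahead of it (bot.tip_reach is the distance from the TCP to the fingertips, in m); z points along the fingers, x is the direction in which the jaws open and shut, and the axes are right-handed (so a half turn about z gives the same grasp; the last joint's range is limited). The gripper opens to 85 mm and grips with 20 to 120 N. Pads are 22 mm wide; open, the fingers measure 114 mm over their backs; the gripper's body (76 mm by 85 mm) begins 54 mm behind the grasp point. The pads swing forward as they close: fully open they stand 13 mm farther back than shut.
Start: joints at [-1.296, 0.477, 0.022, 1.555, -0.011, 1.109, -0.083], TCP at [0.252, 0.626, 0.253] pointing down, gripper open.
Joint ranges: [-2.96, 2.96], [-0.34, 2.1], [-1.41, 1.46], [0.24, 2.44], [-1.37, 4.51], [0.17, 1.92], [-2.96, 2.96]. Speed limits (rad/s): [2.39, 2.39, 3.14, 3.14, 3.14, 3.14, 3.14].

### API

Orientations are given as a unit quaternion [w, x, y, z].
In Python, from station import bot gives the robot as it stands.
- The arm moves only by the tool step_arm, never from a script. Its argument "targets" is a list of rows, each a list of 5 numbers: the shift along the tool's x, y, z in mm, then the turn about the tool's z in degrees, then the closure, from 0 (fully open) to 1 (shut). In form: [[dx, dy, dz, spin, jaw], ...]. A call has 1 to 20 rows; each row is the pose to reach, as a shift and turn from the pose commanded when the call began, along the tool's axes at that moment; what a row does not reach only later rows make up. A row lasts 1/12 s, in which the tool goes at most 41.7 mm and 7.16 degrees, less where a joint would pass 70% of its speed; a pose out of reach is approached as far as the arm can. A call with a gripper value outside its range is refused whole. The fingers move at their own pace and stop on an object; "newtons" is the grip in N (left out, the last holds). Time passes only in rows, so rows that repeat a pose let the fingers close. It gives the time, the measured TCP pose, the force and the opening at its end, in the units of the state.
- bot.get_obs(): the state, without advancing time (a new reading comes with each control period).
- bot.read_camera(name): name is "scene" or "top" or "wrist"; returns a dict with "frame" (384x512x3 uint8, red, green, blue), "z_map" (384x512 float32, m along the optical axis (not along the pixel's ray), 0 where there is no reading), "fov_y" (degrees; the focal length in pixels is half the picture's height over the tangent of half this angle, whatever the lens; pixels are square), "cx", "cy" (the principal point, pixels), "distortion" ([k1, k2, p1, p2, k3] as OpenCV has them; the pictures are not rectified), "R" (3x3) and "t" (3): a world point X has camera coordinates R X + t. Camera axes: x right, y down, z forward; pixel columns grow to the right and rows downward; lengths in m; the calibration is good to about 2 mm. A picture is of the moment at which its call begins.
- bot.hand_in(): hands the job in, once; it reports no verdict.
The state is a dict: "t": time; "q": joint angles; "joint_vel": joint speeds; "joint_torque": joint torques, N m; "eef_pos": TCP position; "tool_rot": TCP orientation; "contact_force": force on the tool from outside, world axes, zero at the start; "torque": the same for the moment, N m; "gripper_width": opening from 0.0 (shut) to 1.0 (fully open).
Only numpy, scipy, OpenCV 4.12 (cv2) and the standard library are available. Lean on these libraries where they do the work, as an engineer would, in place of code of your own. Each camera call takes 0.05 s, during which the arm holds its last target.

## Working session

There is one attempt and no reset: what is moved stays moved. The work goes in short steps, Python scripts to look and compute and a tool call to move; the robot and the scene stay as the last step left them, time stands still between calls to the robot, and variables do not carry over. Pictures are saved under pics/ and viewed, and the job is handed in when it is done.

Besides the shell and the picture viewer there is one more tool, called after ">>>" in YAML: its name, and indented under it one key for each argument. step_arm: Moves the arm, as the interface text tells. Its arguments: {"type":"object","properties":{"targets":{"type":"array"},"newtons":{"type":"number"}},"required":["targets"]}

```bash
mkdir -p pics; ls; cat > h.py <<'E'
import numpy as np, cv2
from station import bot
def cam(name):
    c=bot.read_camera(name); h=c['frame'].shape[0]
    f=h/2/np.tan(np.radians(c['fov_y'])/2)
    c['K']=np.array([[f,0,c['cx']],[0,f,c['cy']],[0,0,1.]]); c['D']=np.array(c['distortion'],float)
    c['R']=np.array(c['R']);c['t']=np.array(c['t']); return c
def ray(c,uv):
    n=cv2.undistortPoints(np.array(uv,float).reshape(-1,1,2),c['K'],c['D']).reshape(-1,2)
    d=np.c_[n,np.ones(len(n))]@c['R']; o=-c['R'].T@c['t']; return o,d
def onz(c,uv,z):
    o,d=ray(c,uv); return o+d*((z-o[2])/d[:,2])[:,None]
def withz(c,uv):
    o,d=ray(c,uv); uv=np.round(np.array(uv).reshape(-1,2)).astype(int)
    return o+d*c['z_map'][uv[:,1],uv[:,0]][:,None]
def proj(c,X):
    return cv2.projectPoints(np.array(X,float).reshape(-1,3),cv2.Rodrigues(c['R'])[0],c['t'],c['K'],c['D'])[0].reshape(-1,2)
def save(c,n): cv2.imwrite('pics/'+n,c['frame'][:,:,::-1])
E
python3 - <<'E'
from h import *
for n in ['scene','top','wrist']:
    c=cam(n); save(c,n+'0.png'); np.savez(''+n+'0.npz',**{k:c[k] for k in ['frame','z_map','K','D','R','t']})
    print(n,-c['R'].T@c['t'],c['fov_y'],c['D'])
print(bot.get_obs(), bot.tip_reach)
E
```

```text
pics
scene [ 1.33581085 -0.69895771  0.9186123 ] 50.82942788552828 [0.01661159 0.         0.         0.         0.        ]
top [ 0.29786007 -0.00410906  1.28019212] 55.2104795575363 [-0.05598861  0.          0.          0.          0.        ]
wrist [0.1881701  0.6511889  0.37257443] 67.03284403724372 [-0.06916458  0.          0.          0.          0.        ]
{'t': 0.15, 'q': array([-1.29611332,  0.47767592,  0.02234346,  1.55619344, -0.01150301,
        1.10930722, -0.08309864]), 'joint_vel': array([ 0.00016429, -0.00112093,  0.00128427, -0.00380264, -0.00232974,
       -0.00020295, -0.00061917]), 'joint_torque': array([ 2.10734579e-03, -5.96927941e+01,  1.60975512e+00, -2.81491989e+01,
        1.26568179e-02,  6.61621685e-03, -1.12031199e-05]), 'eef_pos': array([0.25195902, 0.62576144, 0.25251797]), 'tool_rot': array([ 4.47768628e-04,  8.28698779e-01,  5.59694385e-01, -5.73908943e-04]), 'contact_force': array([-0.00574152, -0.02542643,  0.66014144]), 'torque': array([-0.05955161,  0.00790908,  0.00494658]), 'gripper_width': 1.004167957970429} 0.022
```

View pics/scene0.png

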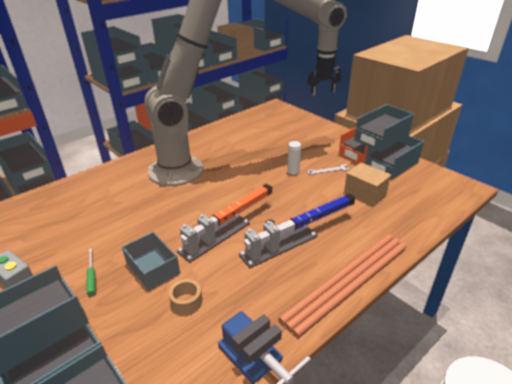

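View pics/top0.png

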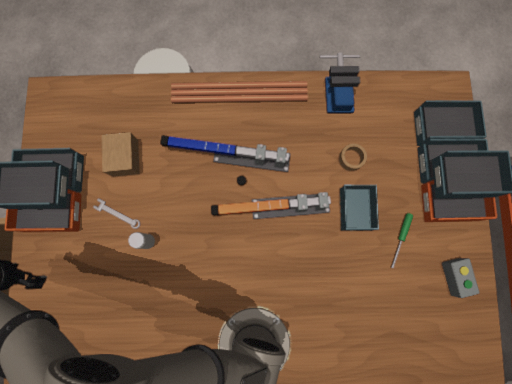

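View pics/wrist0.png

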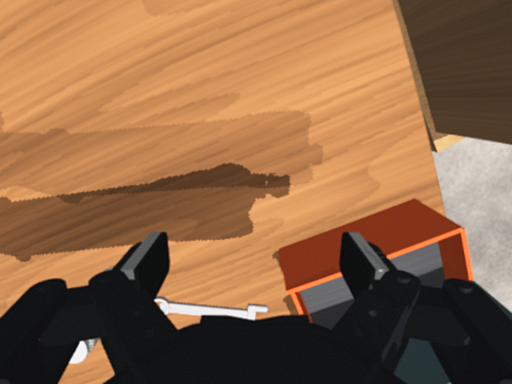

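Top picture: the orange leg runs from its foot at about (214,210) to its clamps at (300–328,203), so fixture +y is about world +y and the button faces away from the robot. The spare foot stands at (242,181), between the legs. Next I'll zoom in.

```bash
python3 - <<'E'
import cv2
a=cv2.imread('pics/scene0.png')[170:270,165:365]; cv2.imwrite('pics/sz.png',cv2.resize(a,None,fx=4,fy=4,interpolation=cv2.INTER_CUBIC))
a=cv2.imread('pics/top0.png')[125:225,155:335]; cv2.imwrite('pics/tz.png',cv2.resize(a,None,fx=4.4,fy=4.4,interpolation=cv2.INTER_CUBIC))
E
```

```text
(no output)
```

View pics/sz.png

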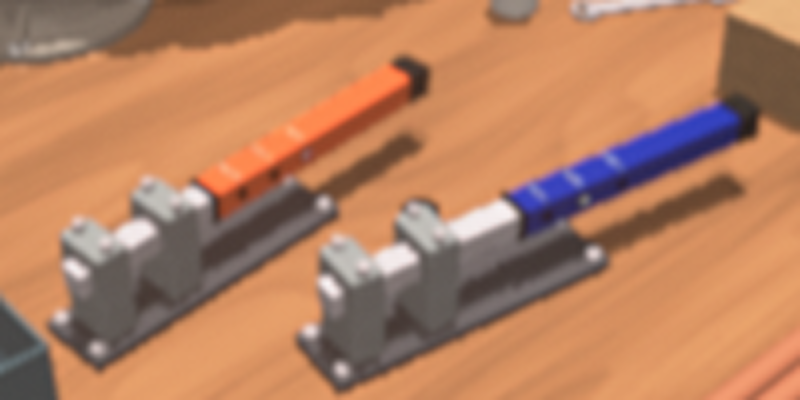

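View pics/tz.png

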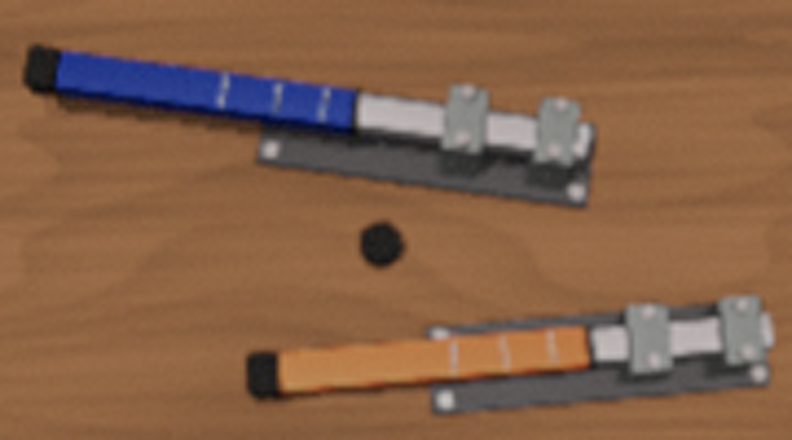

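```bash
cat > m.py <<'E'
from h import *
from scipy.spatial.transform import Rotation as Ro
def load(n):
    d=np.load(f'{n}0.npz'); return {k:d[k] for k in d}
E
python3 - <<'E'
from m import *
c=load('top'); s=load('scene')
def T(u,v): return (155+(u+.5)/4.4-.5,125+(v+.5)/4.4-.5)
# tick centers, foot end top, sleeve end on plane z=85mm
P=onz(c,[T(453,354),T(503,350),T(551,346),T(590,346),T(248,374),T(649,340),T(279,371)],.085)
print(np.round(P,4)); 
print('spare',onz(c,[T(381,243)],.03))
a=P[4,:2]-P[3,:2]; print('len',np.linalg.norm(a),'yaw of y axis',np.degrees(np.arctan2(a[1],a[0])))
print(withz(c,[T(453,354),T(503,350)]))
hsv=cv2.cvtColor(c['frame'],cv2.COLOR_RGB2HSV)
m=cv2.inRange(hsv,(8,150,150),(18,255,255)); m[:190]=0;m[225:]=0;m[:,:205]=0;m[:,300:]=0
r=cv2.minAreaRect(cv2.findNonZero(m));print(r)
o=bot.get_obs(); R=Ro.from_quat(np.array(o['tool_rot'])[[1,2,3,0]]).as_matrix();print(R.round(3))
# expected button projected in scene
y=a/np.linalg.norm(a); x=np.array([y[1],-y[0]])
b=np.r_[P[0,:2]+x*.0195,.07]; print('button',b,proj({**s},b))
E
```

```text
[[ 0.4525 -0.0204  0.085 ]
 [ 0.4548 -0.0577  0.085 ]
 [ 0.4572 -0.0937  0.085 ]
 [ 0.4566 -0.1228  0.085 ]
 [ 0.4402  0.1324  0.085 ]
 [ 0.4603 -0.1672  0.085 ]
 [ 0.4421  0.1093  0.085 ]]
spare [[0.54881758 0.03392987 0.03      ]]
len 0.25570386352112395 yaw of y axis 93.68211330838452
[[ 0.45253024 -0.02037931  0.08470213]
 [ 0.45539101 -0.05792721  0.08065764]]
((253.23504638671875, 205.90841674804688), (9.536460876464844, 69.26032257080078), 85.10090637207031)
[[ 0.373  0.928 -0.   ]
 [ 0.928 -0.373 -0.001]
 [-0.001  0.    -1.   ]]
button [ 0.47195144 -0.01912295  0.07      ] [[242.4730375  208.76010552]]
```

>>> step_arm:
  targets:
    - [-560,490,0,64,0]
    - [-560,490,0,64,0]
    - [-560,490,0,64,0]
    - [-560,490,0,64,0]
    - [-560,490,0,64,0]
    - [-560,490,0,64,0]
    - [-560,490,0,64,0]
    - [-560,490,0,64,0]
    - [-560,490,0,64,0]
    - [-560,490,0,64,0]
    - [-560,490,0,64,0]
    - [-560,490,0,64,0]
    - [-560,490,0,64,0]
    - [-560,490,0,64,0]
    - [-560,490,0,64,0]
    - [-560,490,0,64,0]
    - [-560,490,0,64,0]
    - [-560,490,0,64,0]
    - [-560,490,0,64,0]
    - [-560,490,0,64,0]

```text
t: 1.82
eef_pos: [0.4975, -0.0787, 0.2532]
tool_rot: [0.0, 0.999, 0.033, -0.0]
contact_force: [-0.3, -0.0, 0.0]
gripper_width: 1.0
```

```bash
python3 - <<'E'
from h import *
c=cam('wrist'); save(c,'w1.png'); np.savez('w10.npz',**{k:c[k] for k in ['frame','z_map','K','D','R','t']})
print(-c['R'].T@c['t'],c['R'][2], proj(c,[.472,-.019,.07]))
E
```

```text
[ 0.49238339 -0.01078135  0.37328635] [ 0.01877598 -0.26853311 -0.96308745] [[233.40841507 112.98948433]]
```

View pics/w1.png

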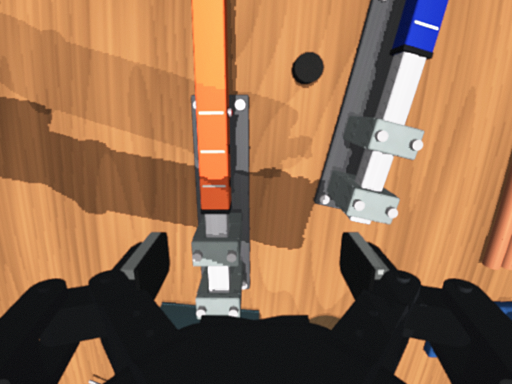

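>>> step_arm:
  targets:
    - [35,-25,80,0,0]
    - [35,-25,80,0,0]
    - [35,-25,80,0,0]
    - [35,-25,80,0,0]
    - [35,-25,80,0,0]

```text
t: 2.28
eef_pos: [0.5301, -0.0483, 0.1735]
tool_rot: [0.0, 0.999, 0.036, -0.001]
contact_force: [-0.4, -0.1, 0.5]
gripper_width: 0.998
```

```bash
python3 - <<'E'
from h import *
c=cam('wrist'); save(c,'w2.png'); np.savez('w20.npz',**{k:c[k] for k in ['frame','z_map','K','D','R','t']})
print(-c['R'].T@c['t'],c['R'][2], proj(c,[.472,-.019,.07]))
o=bot.get_obs();print(o['t'],o['eef_pos'],o['tool_rot'])
E
```

```text
[0.52470661 0.01958144 0.29363368] [ 0.01954578 -0.26775693 -0.96328822] [[183.13291401 152.41777946]]
2.3333 [ 0.53054597 -0.04896159  0.17438233] [-3.80011146e-06  9.99363757e-01  3.56642895e-02  3.74760300e-04]
```

View pics/w2.png

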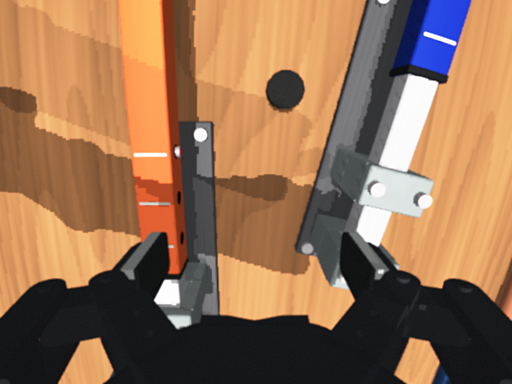

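```bash
python3 - <<'E'
import cv2
a=cv2.imread('pics/w2.png')[100:280,110:220]; cv2.imwrite('pics/w2z.png',cv2.resize(a,(330*1,540),interpolation=cv2.INTER_CUBIC))
from m import *
c=load('w2')
f=c['frame']; hsv=cv2.cvtColor(f,cv2.COLOR_RGB2HSV)
# white ticks
w=cv2.inRange(hsv,(0,0,170),(180,110,255)); w[:,:125]=0; w[:,190:]=0; w[:140]=0; w[255:]=0
n,l,st,ce=cv2.connectedComponentsWithStats(w)
for i in range(1,n):
    if st[i,4]>5: print(st[i],ce[i].round(1),onz(c,[ce[i]],.085).round(4))
# sleeve top edges by row
hue=hsv[...,0].astype(int)
for r in [20,50,80,110,135]:
    print(r,[ (k,tuple(f[r,k])) for k in range(118,182,4)][:0])
    g=cv2.Sobel(f[r:r+1].astype(np.float32).sum(2),cv2.CV_32F,1,0,ksize=1)[0]
    ks=[k for k in range(110,185) if abs(g[k])>40]; print([(k,int(g[k])) for k in ks])
# dark holes & red button
d=((f.sum(2)<110)&(np.indices(f.shape[:2])[1]>170)&(np.indices(f.shape[:2])[1]<190)).astype(np.uint8); d[:140]=0;d[265:]=0
n,l,st,ce=cv2.connectedComponentsWithStats(d)
for i in range(1,n):
    if st[i,4]>4: print('hole',st[i],ce[i])
print(f[145:160,172:184].tolist()[5:9])
E
```

```text
[175 147   5   9  39] [177.2 150.9] [[ 0.4712 -0.0156  0.085 ]]
[133 153  34   4 133] [149.9 154.5] [[ 0.451  -0.0196  0.085 ]]
[139 202  21   3  61] [149. 203.] [[ 0.4495 -0.0573  0.085 ]]
[161 202   8   1   8] [164.5 202. ] [[ 0.4615 -0.0555  0.085 ]]
[169 245   5   3  14] [170.9 245.9] [[ 0.4661 -0.0923  0.085 ]]
20 []
[(160, -72), (161, -110), (162, -207), (163, -205), (164, -60)]
50 []
[(120, 55), (121, 77), (122, 58), (162, -88), (163, -164), (164, -234), (165, -145)]
80 []
[(124, 53), (125, 50), (163, -54), (164, -118), (165, -204), (166, -180), (167, -62)]
110 []
[(127, 51), (165, -57), (166, -119), (167, -204), (168, -179), (169, -43)]
135 []
[(129, 42), (167, -71), (168, -155), (169, -208), (170, -132), (179, -41)]
hole [177 192   4  12  39] [178.61538462 197.38461538]
hole [180 232   4  12  33] [181.72727273 237.18181818]
hole [184 258   5   7  14] [186.07142857 261.5       ]
[[[119, 42, 17], [98, 41, 24], [131, 107, 107], [237, 213, 214], [248, 239, 240], [247, 246, 247], [246, 248, 249], [210, 156, 157], [163, 49, 48], [107, 27, 26], [62, 46, 49], [48, 50, 53]], [[123, 47, 21], [99, 44, 29], [139, 129, 130], [247, 246, 247], [255, 255, 255], [254, 255, 255], [253, 255, 255], [221, 172, 172], [173, 54, 53], [115, 24, 22], [65, 44, 47], [51, 53, 55]], [[122, 45, 19], [101, 41, 24], [111, 102, 102], [215, 213, 217], [252, 252, 254], [253, 255, 255], [252, 255, 255], [221, 168, 168], [172, 51, 50], [119, 26, 24], [66, 46, 47], [48, 52, 53]], [[127, 49, 24], [106, 38, 17], [80, 59, 57], [158, 154, 158], [239, 233, 235], [246, 245, 246], [242, 244, 245], [204, 151, 152], [165, 50, 49], [115, 30, 29], [64, 46, 48], [51, 55, 56]]]
```

View pics/w2z.png

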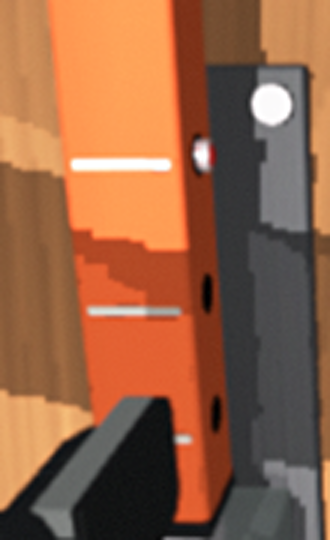

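```bash
python3 - <<'E'
from m import *
c=load('w2'); f=c['frame'].astype(np.float32)
# edges of the top face; subpixel
g=cv2.Sobel(f.sum(2),cv2.CV_32F,1,0,ksize=1)
L=[];R=[]
for r in list(range(40,148)):
    a=g[r,150:176]; a=np.where(a<-30,-a,0); R.append((150+(a*np.arange(26)).sum()/a.sum(),r))
    a=g[r,112:140]; a=np.where(a>30,a,0)
    if a.sum()>60: L.append((112+(a*np.arange(28)).sum()/a.sum(),r))
Pr=onz(c,R,.085);Pl=onz(c,L,.085)
fit=lambda P: np.polyfit(P[:,1],P[:,0],1)
fr,fl=fit(Pr),fit(Pl); print('edges x=ay+b',fr,fl, 'resid',np.std(Pr[:,0]-np.polyval(fr,Pr[:,1])),np.std(Pl[:,0]-np.polyval(fl,Pl[:,1])))
for y in (0.03,-.0196): print('edges',y,np.polyval(fr,y),np.polyval(fl,y),'width',(np.polyval(fr,y)-np.polyval(fl,y)))
# ticks subpixel row: brightness of blue channel weighted
def row(u0,u1,v0,v1):
    out=[]
    for u in range(u0,u1):
        b=f[v0:v1,u,2]; base=np.median(b); w=np.clip(b-base-15,0,None)
        if w.sum()>0: out.append((u,v0+(w*np.arange(v1-v0)).sum()/w.sum()))
    out=np.array(out); p=np.polyfit(out[:,0],out[:,1],1); u=(u0+u1-1)/2; return (u,np.polyval(p,u))
t1=row(136,164,149,161); t2=row(142,166,196,210); t3=row(169,173,240,252)
print(t1,t2,t3)
a=(fr[0]+fl[0])/2; y=np.array([a,1,0]);y/=np.linalg.norm(y); print('yaw',np.degrees(np.arctan2(y[1],y[0])))
P=onz(c,[t1,t2,t3],.085); s=P@y; print(P.round(4),s, 'spacing',s[0]-s[1],s[1]-s[2])
# centre line at the first tick
xc=(np.polyval(fr,P[0,1])+np.polyval(fl,P[0,1]))/2; print('centre x at tick',xc)
# holes on the +x face plane
xv=np.array([y[1],-y[0],0]); b0=np.array([xc,P[0,1],0])
for uv in [(177.2,150.9),(178.6,197.4),(181.7,237.2)]:
    o,d=ray(c,[uv]); d=d[0]; k=((b0+xv*.015-o)@xv)/(d@xv); q=o+k*d; print('hole',q.round(4),q@y)
print('depth check',withz(c,[(150,140),(150,185),(150,100)])[:,2])
E
```

```text
edges x=ay+b [-0.07002429  0.46465272] [-0.10591793  0.43532485] resid 9.932126827015897e-05 0.0016531859988966828
edges 0.03 0.4625519873230198 0.4321473082036891 width 0.030404679119330702
edges -0.0196 0.4660251921494272 0.43740083752629005 width 0.02862435462313717
(149.5, np.float64(154.31206569346799)) (153.5, np.float64(203.28417459907357)) (170.5, np.float64(246.0183305269382))
yaw 95.02743104372995
[[ 0.4507 -0.0195  0.085 ]
 [ 0.453  -0.0572  0.085 ]
 [ 0.4658 -0.0925  0.085 ]] [-0.05891812 -0.09669913 -0.13291252] spacing 0.037781011445022994 0.03621339147797896
centre x at tick 0.45170362998247143
hole [ 0.4667 -0.0186  0.0674] -0.05938472803463579
hole [ 0.4698 -0.0544  0.075 ] -0.09539905262180054
hole [ 0.4728 -0.0881  0.0767] -0.12919420436927928
depth check [0.08370579 0.08446758 0.08424989]
```

>>> step_arm:
  targets:
    - [-77,-35,0,0,0]
    - [-77,-35,0,0,0]
    - [-77,-35,0,0,0]
    - [-77,-35,20,0,0]
    - [-77,-35,50,0,0]
    - [-77,-35,70,0,0.2]
    - [-77,-35,85,0,0.2]
    - [-77,-35,85,0,0.2]
    - [-77,-35,85,0,0.2]
  newtons: 20

```text
t: 3.08
eef_pos: [0.4516, -0.0199, 0.0894]
tool_rot: [-0.0, 0.999, 0.035, 0.0]
contact_force: [-0.3, -0.5, 1.1]
gripper_width: 0.806
```

```bash
python3 - <<'E'
from h import *
c=cam('wrist'); save(c,'w3.png'); np.savez('w30.npz',**{k:c[k] for k in ['frame','z_map','K','D','R','t']})
o=bot.get_obs();print(o['t'],o['eef_pos'],o['tool_rot'],o['gripper_width'],o['contact_force'])
E
```

```text
3.1333 [ 0.45217346 -0.0198073   0.0897904 ] [-2.76564176e-04  9.99384040e-01  3.50748425e-02  1.10390630e-03] 0.7959628460066273 [ 0.34969986  0.75271363 -0.17711183]
```

View pics/w3.png

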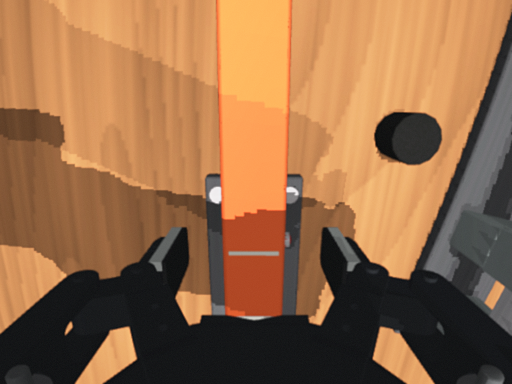

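>>> step_arm:
  targets:
    - [0,0,9,0,0.2]
    - [0,0,18,0,0.3]
    - [0,0,18,0,0.4]
    - [0,0,18,0,0.5]
    - [0,0,18,0,0.5]
    - [0,0,18,0,0.5]
    - [0,0,18,0,0.5]
  newtons: 20

```text
t: 3.72
eef_pos: [0.4515, -0.0195, 0.0705]
tool_rot: [-0.0, 0.999, 0.035, 0.0]
contact_force: [-0.4, 0.2, 0.4]
gripper_width: 0.505
```

```bash
python3 - <<'E'
from h import *
c=cam('wrist'); save(c,'w4.png')
o=bot.get_obs();print(o['t'],o['eef_pos'],o['tool_rot'],o['gripper_width'],o['contact_force'])
from m import *
d=load('w3'); print(onz(d,[(253.5,253.3),(223,240),(288,240)],.0845))
E
```

```text
3.7667 [ 0.45147339 -0.01945609  0.07046841] [-3.62788650e-05  9.99370784e-01  3.54683300e-02  1.77663766e-04] 0.5014055394316678 [1.27098662 0.56056793 1.08959933]
[[ 0.45086892 -0.01996257  0.0845    ]
 [ 0.43597918 -0.01397528  0.0845    ]
 [ 0.46668465 -0.0118504   0.0845    ]]
```

View pics/w4.png

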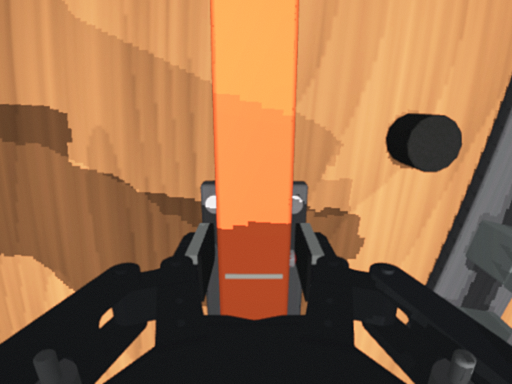

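>>> step_arm:
  targets:
    - [0,0,0,0,0.56]
    - [0,0,0,0,0.6]
    - [0,0,0,0,0.63]
    - [0,0,0,0,0.66]
    - [0,0,0,0,0.7]
    - [0,0,0,0,0.8]
    - [0,0,0,0,0.8]
    - [0,0,0,0,0.8]
  newtons: 20

```text
t: 4.43
eef_pos: [0.4513, -0.0195, 0.0707]
tool_rot: [-0.0, 0.999, 0.035, -0.0]
contact_force: [-2.4, -0.0, 8.7]
gripper_width: 0.35
```

```bash
python3 - <<'E'
from h import *
c=cam('wrist'); save(c,'w5.png'); print(proj(c,[[.4706,-.0195,.07]]))
o=bot.get_obs();print(o['t'],o['eef_pos'],o['tool_rot'],o['gripper_width'],o['contact_force'],o['torque'])
E
```

```text
[[296.3211682  260.16431832]]
4.4833 [ 0.45123457 -0.01945863  0.07071778] [-3.17799532e-04  9.99378069e-01  3.52614002e-02 -9.35750327e-05] 0.3504120657447945 [-0.58361575 -0.22279687  8.12933352] [-0.00210612  0.30199019 -0.09084007]
```

View pics/w5.png

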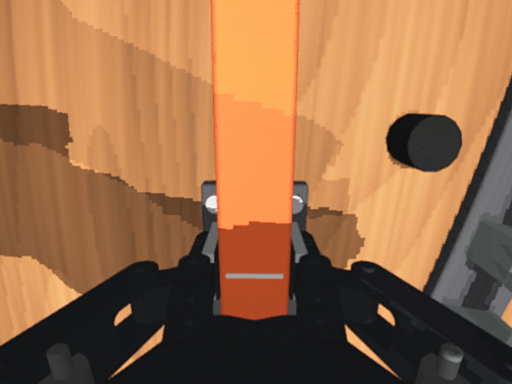

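>>> step_arm:
  targets:
    - [0,-0.5,0,0,0.8]
    - [0,-1,0,0,0.8]
    - [0,-1.5,0,0,0.8]
    - [0,-2,0,0,0.8]
    - [0,-2,0,0,0.8]

```text
t: 4.9
eef_pos: [0.4512, -0.0193, 0.0707]
tool_rot: [0.001, 0.999, 0.035, 0.0]
contact_force: [-0.6, -5.7, 6.1]
gripper_width: 0.35
```

```bash
cat > o.py <<'E'
from h import *
import sys
c=cam('wrist'); save(c,sys.argv[1])
o=bot.get_obs();print(o['t'],o['eef_pos'],o['gripper_width'],o['contact_force'],o['torque'])
E
python3 o.py w6.png
```

```text
4.95 [ 0.45122229 -0.01926536  0.0707404 ] 0.3500689188301519 [ 0.3651969  -5.66761325  6.61704046] [-1.0564912   0.19834408  0.0527787 ]
```

>>> step_arm:
  targets:
    - [0,-0.3,0,0,0.8]
    - [0,-0.6,0,0,0.8]
    - [0,-1,0,0,0.8]
    - [0,-1,0,0,0.8]

```text
t: 5.28
eef_pos: [0.4512, -0.0189, 0.0707]
tool_rot: [0.001, 0.999, 0.034, 0.0]
contact_force: [-0.1, -8.6, 6.0]
gripper_width: 0.351
```

>>> step_arm:
  targets:
    - [0,0,-0.7,0,0.8]
    - [0,0,-1.5,0,0.8]
    - [0,-0.3,-1.5,0,0.8]
    - [0,-0.6,-1.5,0,0.8]
    - [0,-0.6,-1.5,0,0.8]

```text
t: 5.7
eef_pos: [0.4511, -0.0181, 0.071]
tool_rot: [0.002, 0.999, 0.034, 0.0]
contact_force: [6.2, -7.8, -17.5]
gripper_width: 0.348
```

```bash
python3 o.py w7.png
```

```text
5.75 [ 0.45113726 -0.01808336  0.07098651] 0.3444074772693129 [  6.02418345  -7.40807741 -17.09845899] [-1.4340664  -1.21048322 -0.07629026]
```

View pics/w7.png

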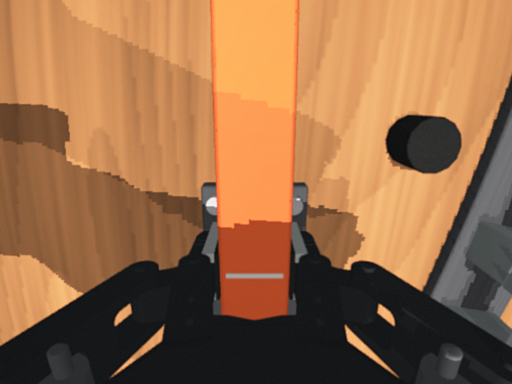

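>>> step_arm:
  targets:
    - [0,0,1,0,0.8]
    - [0,-0.5,1,0,0.8]
    - [0,-1,1,0,0.8]
    - [0,-1,1,0,0.8]

```text
t: 6.08
eef_pos: [0.4511, -0.0172, 0.0709]
tool_rot: [0.001, 0.999, 0.034, 0.0]
contact_force: [0.9, -8.1, -0.6]
gripper_width: 0.347
```

```bash
python3 o.py w8.png; python3 -c "
import cv2;a=cv2.imread('pics/w8.png')[180:330,170:340];cv2.imwrite('pics/w8z.png',cv2.resize(a,None,fx=4,fy=4,interpolation=2))"
```

```text
6.1333 [ 0.45109141 -0.01723229  0.07085372] 0.3492869347946627 [ 1.36561352 -7.69475149 -0.72209904] [-1.53331302 -0.21913429 -0.01276266]
```

View pics/w8z.png

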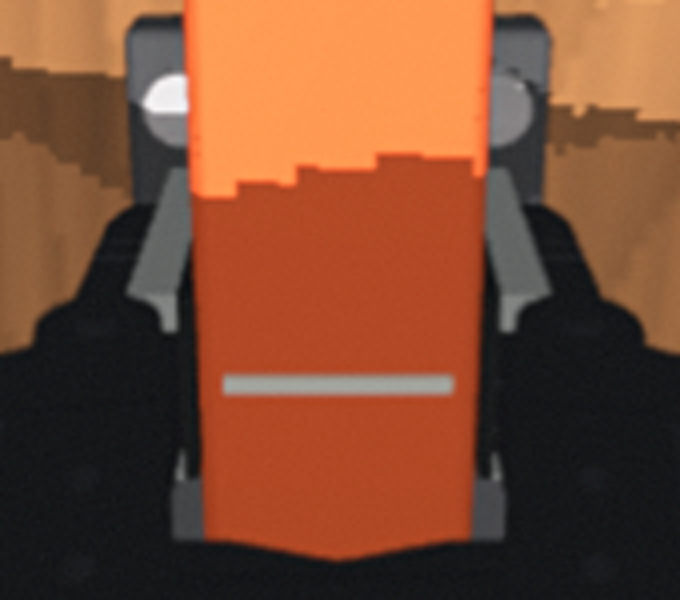

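>>> step_arm:
  targets:
    - [0,-1,0,0,0.8]
    - [0,-2,0,0,0.8]
    - [0,-3,0,0,0.8]
    - [0,-4,0,0,0.8]
    - [0,-5,0,0,0.8]
    - [0,-6,0,0,0.8]
    - [0,-7,0,0,0.8]
    - [0,-8,0,0,0.8]
    - [0,-9,0,0,0.8]
    - [0,-10,0,0,0.8]
    - [0,-11,0,0,0.8]
    - [0,-12,0,0,0.8]
    - [0,-13,0,0,0.8]
    - [0,-14,0,0,0.8]
    - [0,-14,0,0,0.8]

```text
t: 7.38
eef_pos: [0.4501, -0.003, 0.0709]
tool_rot: [0.001, 0.999, 0.034, 0.0]
contact_force: [1.0, -7.2, 0.6]
gripper_width: 0.341
```

```bash
python3 o.py w9.png
```

```text
7.4333 [ 0.45007609 -0.00302473  0.07084703] 0.34896668181117574 [ 0.92227287 -7.33679377 -0.21403812] [-1.37878956 -0.20507891 -0.05264886]
```

View pics/w9.png

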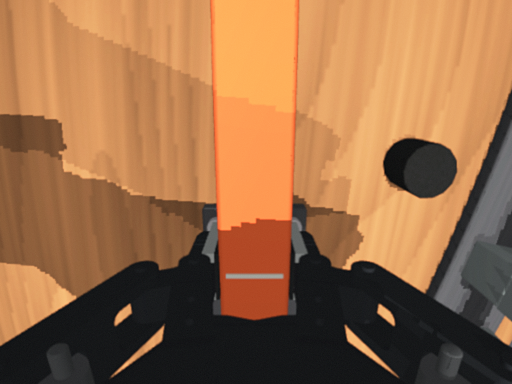

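>>> step_arm:
  targets:
    - [0,-1,0,0,0.8]
    - [0,-2,0,0,0.8]
    - [0,-3,0,0,0.8]
    - [0,-4,0,0,0.8]
    - [0,-5,0,0,0.8]
    - [0,-6,0,0,0.8]
    - [0,-7,0,0,0.8]
    - [0,-8,0,0,0.8]
    - [0,-9,0,0,0.8]
    - [0,-10,0,0,0.8]
    - [0,-11,0,0,0.8]
    - [0,-12,0,0,0.8]
    - [0,-13,0,0,0.8]
    - [0,-14,0,0,0.8]
    - [0,-15,0,0,0.8]
    - [0,-15,0,0,0.8]

```text
t: 8.77
eef_pos: [0.4491, 0.012, 0.0709]
tool_rot: [0.001, 0.999, 0.034, 0.0]
contact_force: [2.6, -6.9, 0.8]
gripper_width: 0.348
```

>>> step_arm:
  targets:
    - [0,-0.4,0,0,0.8]
    - [0,-0.8,0,0,0.8]
    - [0,-1.2,0,0,0.8]
    - [0,-1.6,0,0,0.8]
    - [0,-2,0,0,0.8]
    - [0,-2.4,0,0,0.8]
    - [0,-2.8,0,0,0.8]
    - [0,-3.2,0,0,0.8]
    - [0,-3.5,0,0,0.8]
    - [0,-3.5,0,0,0.8]

```text
t: 9.6
eef_pos: [0.4489, 0.0155, 0.0709]
tool_rot: [0.001, 0.999, 0.034, 0.0]
contact_force: [1.6, -6.6, 0.9]
gripper_width: 0.347
```

Displacement is 35 mm with steady drag of about 7 N. From here I go in steps of under 1 mm and check after each.

>>> step_arm:
  targets:
    - [0,-0.3,0,0,0.8]
    - [0,-0.6,0,0,0.8]
    - [0,-0.8,0,0,0.8]
    - [0,-0.8,0,0,0.8]

```text
t: 9.93
eef_pos: [0.4487, 0.017, 0.0709]
tool_rot: [0.001, 0.999, 0.035, 0.0]
contact_force: [1.0, -4.2, 0.7]
gripper_width: 0.347
```

>>> step_arm:
  targets:
    - [0,-0.3,0,0,0.8]
    - [0,-0.5,0,0,0.8]
    - [0,-0.5,0,0,0.8]

```text
t: 10.18
eef_pos: [0.4486, 0.0186, 0.0708]
tool_rot: [0.0, 0.999, 0.035, 0.0]
contact_force: [1.0, -4.6, 2.6]
gripper_width: 0.35
```

The drag fell from 7 to 4 N at about 36.5 mm, as expected when the button comes out through the next hole. I'll check it in a picture before letting go.

```bash
python3 - <<'E'
from h import *
c=cam('scene'); a=c['frame'][170:270,180:320,::-1]; cv2.imwrite('pics/s2.png',cv2.resize(a,None,fx=5,fy=5,interpolation=2)); print(proj(c,[.4706,-.0195,.07])-[180,170])
print(bot.get_obs()['contact_force'],bot.get_obs()['eef_pos'])
E
```

```text
[[62.13711855 38.62798572]]
[ 2.16178971 -5.04651632  3.14701776] [0.44861846 0.01864562 0.07085185]
```

View pics/s2.png

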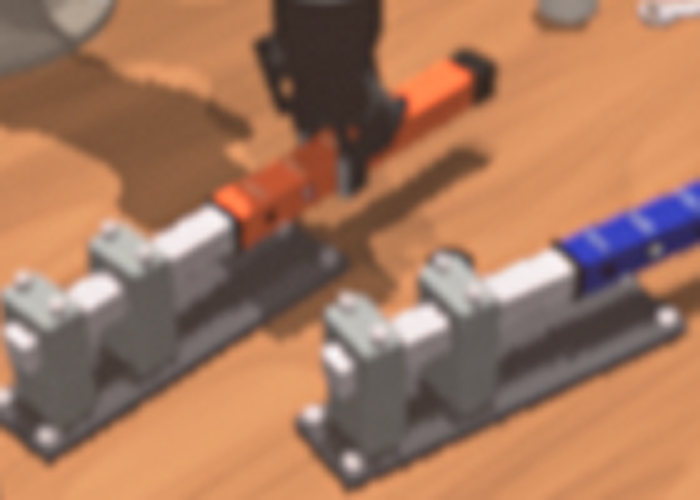

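>>> step_arm:
  targets:
    - [0,0.7,0,0,0.8]
    - [0,1.3,0,0,0.8]
    - [0,1.3,0,0,0.8]
    - [0,1.3,0,0,0.5]
    - [0,1.3,0,0,0.3]
    - [0,1.3,0,0,0.2]
    - [0,1.3,0,0,0.2]
    - [0,1.3,0,0,0.2]

```text
t: 10.9
eef_pos: [0.4485, 0.0175, 0.0707]
tool_rot: [0.0, 0.999, 0.036, -0.0]
contact_force: [-0.1, -0.3, 0.8]
gripper_width: 0.798
```

```bash
python3 o.py w12.png
```

```text
10.95 [0.4486105  0.01752886 0.07072891] 0.7983553230580981 [0.64329356 0.28285496 0.25519845] [ 0.03879631  0.03974168 -0.03072595]
```

View pics/w12.png

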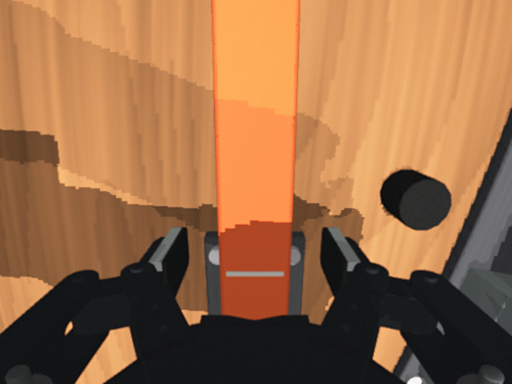

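Both fingers are clear of the sleeve. I'll lift straight up, then move to where the wrist camera can see the button side.

>>> step_arm:
  targets:
    - [0,0,-20,0,0.2]
    - [0,0,-45,0,0.2]
    - [0,0,-75,0,0.2]
    - [0,0,-105,0,0.1]
    - [30,20,-105,0,0.1]
    - [60,40,-105,0,0.1]
    - [80,65,-105,0,0.1]
    - [80,65,-105,0,0.1]
    - [80,65,-105,0,0.1]
    - [80,65,-105,0,0.1]

```text
t: 11.78
eef_pos: [0.5323, -0.0415, 0.1753]
tool_rot: [-0.0, 0.999, 0.035, -0.001]
contact_force: [0.0, -0.1, 0.5]
gripper_width: 0.901
```

```bash
python3 o.py w13.png; python3 -c "
import cv2;a=cv2.imread('pics/w13.png')[60:280,90:240];cv2.imwrite('pics/w13z.png',cv2.resize(a,(375,550),interpolation=2))"
```

```text
11.8333 [ 0.53204742 -0.04098935  0.17528744] 0.8986252608870761 [-0.13772355  0.1484614  -0.82786466] [ 0.01675464 -0.04385144  0.0116319 ]
```

View pics/w13z.png

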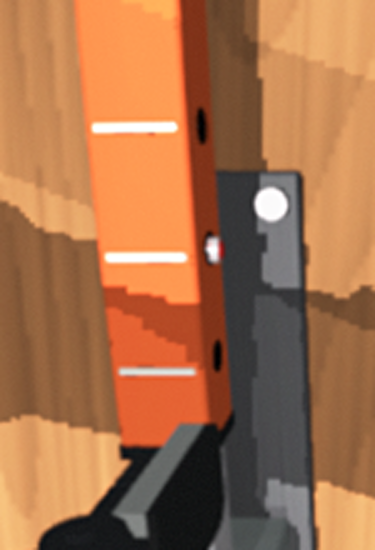

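The button (red rim, bright highlight) stands proud in the second hole at (213,249) in the zoom. The first hole, at (201,125), is empty, and the sleeve has moved out by one hole. The arm is clear, so I'll hand in.

```bash
python3 -c "
from station import bot
print(bot.hand_in())"
```

```text
the job is handed in; nothing more can be done
None
```

The orange leg is one hole longer. I gripped the sleeve over its first hole at 20 N, which pressed the button in flush, then slid the sleeve about 38 mm towards the foot. The button came out through the second hole, and I eased off, opened the jaws and lifted clear. I handed in at about 12 s of the 38 s allowed.

**Slide:** The pull stayed at about 7–8 N, peaking at 8.6 N early on. It fell to 4–5 N at about 36.5 mm of travel when the button snapped out. I had measured the hole spacing as 37.8 mm from the tick marks, and the travel fits that. The force never reached the 15 N limit.

**Final picture:** The button stands proud in the second hole and the first hole is empty. The force on the tool was about zero, and the arm was not touching anything. I never moved near the blue leg or the bystanders, and those that came into the wrist views looked undisturbed.

**One overcorrection:** Early in the slide I raised the tool 1.5 mm to take off a small downward load, and this briefly pulled up on the sleeve with about 17 N. I corrected it straight away. It acted across the slide direction and stayed well under the force limits.

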